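# Hold the filter cassette up to the fume extractor

### The job

The filter cassette of the bench fume extractor lies on its back on the bench, its wire handle raised. Tip it up until it stands upright on its lower edge on the bench, then lift it and hold it upright and level squarely in front of the extractor's open filter bay, at the height of the opening and centred on it, rear side towards the bay and about 5 cm off it, so that a colleague can look over the seal behind it. Finish while holding it there, still and clear of the bench and the extractor, and do not disturb the other things on the bench.

Things in the scene. Friction and masses are not known exactly. Their poses are not given: they have to be found in the camera images.
- bench: the green bench top; its surface is at height 0
- extractor: bench fume extractor, a white steel case 125 deep x 214 wide x 214 mm high that stands fast on the bench (it does not move), with a carry handle on top that reaches 237 mm, 93 mm behind the front. Its front has one big rectangular opening, the filter bay. Origin: centre of the underside; its x axis points from the front to the back of the case (so the front faces along -x), y along its width, z up
- bay (a point): centre of the opening of the filter bay, in the plane of the extractor's front face, 114 mm above the bench; the opening is 178 mm wide, 158 mm high and 26 mm deep. Same axes as the extractor: x into the bay, z up
- cassette: the filter cassette: a flat aluminium frame 150 x 170 x 20 mm round a black filter, with a flat cross and ring of bars on its front, and a hinged wire handle (bail) on one of its 170 mm edges, the top edge; about 0.4 kg. It starts flat on its rear side, front upwards. Origin: centre of its rear face. x points to the top edge (upwards once it stands), y along the 170 mm width, z out of the front
- cassette_front (a point): centre of the cassette's front face (20 mm along its z from the rear face)
- cassette_rear (a point): centre of the cassette's rear face
- cassette_foot (a point): middle of the cassette's lower edge, half-way through its thickness (75 mm below its centre, 10 mm from either face)
- bail_hinge (a point): middle of the handle's hinge line, 79 mm from the cassette's centre towards the top edge (4 mm outside the edge), half-way through its thickness, 154 mm from the lower edge
- bail_grip (a point): middle of the black grip sleeve of the wire handle, a round bar 12 mm thick and 68 mm long parallel to the cassette's y, 45 mm from the hinge line; the wire legs are 5 mm thick, 80 mm apart. Place to grip: fingers on either side of the sleeve, closing at right angles to it. When the cassette lies flat the sleeve stands about 55 mm above the bench
- bail (a joint): angle of the wire handle, rad: 0 when it points straight out of the top edge in the plane of the cassette, growing towards the front; 1.57 stands at right angles to the front. The hinge is slightly stiff (0.016 N m): the handle stays where it is left, and the cassette hung from it swings down to hang within about 3 degrees of plumb
- spool: bystander: solder spool with green flanges, 62 mm across and 58 mm high, standing on end; origin under its centre
- flux: bystander: small clear bottle with a red cap, 52 mm across and 105 mm high; origin under its centre
- iron_stand: bystander: black soldering-iron stand with a blue-handled iron, base 130 x 75 mm, about 170 mm high; origin under its base's centre, the long side along its x, the iron leaning up towards +x
- backshell: bystander: small aluminium connector shell, 32 mm across and 46 mm high; origin under its centre

How it is judged:
By the outcome, as a careful person would: the job done as asked, in the order asked, and still so for the second after the job is handed in, while the arm keeps its last pose, push and grip.
It also fails if it takes over 54 s, if anything falls off the work surface, if the arm or the gripper's body presses on something with over 40 N, if the wrist force passes 120 N, or if a joint passes its speed limit or range.

### The arm

A 7-joint arm with a two-finger parallel gripper is mounted at the origin on the work surface. World frame = base frame: x ahead of the robot, y to its left, z up, the work surface at z = 0. Lengths are in mm, angles in rad, forces in N, time in s.
With the tool pointing down it reaches from about 400 to 875 mm from the base axis. Payload 4.4 kg.
Tool frame: the origin (TCP) lies at the very end of the fingers, on their centre line; the grasp point (between the pads) lies 19 mm behind it; z points along the fingers, y is the line along which they close (so a half turn about z gives the same grasp; the last joint's range is limited). The gripper opens to 85 mm and grips with 20 to 120 N. Pads are 22 mm wide; open, the fingers measure 114 mm over their backs; the gripper's body (76 mm by 85 mm) begins 54 mm behind the grasp point. The pads swing forward as they close: fully open they stand 13 mm farther back than shut.
Start: joints at [1.254, 0.628, 0.038, 1.517, -0.027, 0.996, -0.02], TCP at [161.344, -629.671, 231.313] pointing down, gripper open.
Joint ranges: [-3.06, 3.06], [-0.37, 2.12], [-1.25, 1.32], [0.18, 2.47], [-1.1, 4.24], [0.23, 1.98], [-2.94, 2.94]. Speed limits (rad/s): [2.57, 2.57, 3.14, 3.14, 3.14, 3.14, 3.14].

### API

Orientations are given as [roll, pitch, yaw] about the fixed x, y, z axes, in that order (R = Rz(yaw) Ry(pitch) Rx(roll)).
In Python, from cell import monitor, viewer, workorder gives the robot as it stands.
- The arm moves only by the tool arm_command, never from a script. Its argument "series" is one flat list of numbers, 5 for each row, row after row: the opening in per cent of the stroke, from 0 (shut) to 100 (fully open), then the shift along the tool's x, y, z in cm, then the turn about the tool's z in degrees. In form: [claw, x, y, z, roll, claw, x, y, z, roll, ...]. A call has exactly 5 rows; each row is the pose to reach, as a shift and turn from the pose commanded when the call began, along the tool's axes at that moment; what a row does not reach only later rows make up. A row lasts 1/12 s, in which the tool goes at most 41.7 mm and 7.16 degrees, less where a joint would pass 70% of its speed; a pose out of reach is approached as far as the arm can. A call with a gripper value outside its range is refused whole. The fingers move at their own pace and stop on an object; the grip force is fixed at half the most. Time passes only in rows, so rows that repeat a pose let the fingers close, or fill a call up. It gives the time, the measured TCP pose, the force, the opening and the grip force at its end, in the units of the state.
- monitor.read_state(): the state, without advancing time (a new reading comes with each control period).
- viewer.get_image(name): name is "scene" or "side" or "wrist"; returns (picture, depth): 384x512x3 uint8, red, green, blue; 384x512 float32, mm along the optical axis (not along the pixel's ray), 0 where there is no reading.
- viewer.camera_model(name): a dict with "mtx" (3x3 intrinsics, pixels), "R" (3x3) and "t" (3): a world point X has camera coordinates R X + t. Camera axes: x right, y down, z forward; pixel columns grow to the right and rows downward; lengths in mm; the calibration is good to about 2 mm. A picture is of the moment at which its call begins: read the wrist's pose just before it. camera_model takes no time and is no camera call; for the wrist camera it gives the pose at the moment of the call.
- workorder.finish_job(): hands the job in; it is judged then, once.
The state is a dict: "clock": time; "qpos": joint angles; "qd": joint speeds; "tau": joint torques, N m; "eef_pos": TCP position; "tool_rot": TCP orientation; "force": force on the tool from outside, world axes, zero at the start; "torque": the same for the moment, N m; "width": finger opening in mm; "gripper_force": force on a finger pad.
Only numpy, scipy, OpenCV 4.12 (cv2) and the standard library are available. Lean on these libraries where they do the work, as an engineer would, in place of code of your own. Each camera call takes 0.05 s, during which the arm holds its last target. There are 200 camera calls.

## Working session

There is one attempt and no reset: what is moved stays moved. The work goes in short steps, Python scripts to look and compute and a tool call to move; the robot and the scene stay as the last step left them, time stands still between calls to the robot, and variables do not carry over. Pictures are saved under pics/ and viewed, at most 10 in all, crops included, and the job is handed in when it is done.

Besides the shell and the picture viewer there is one more tool, called as name(argument=value, ...) on one line, values as JSON. arm_command: Moves the arm, as the interface text tells. Its arguments: {"type":"object","properties":{"series":{"type":"array","items":{"type":"number"}}},"required":["series"]}

```bash
mkdir -p pics; ls; cat > h.py <<'E'
import numpy as np,cv2
from scipy.spatial.transform import Rotation as Ro
from cell import monitor,viewer,workorder
def grab(n):
    m=viewer.camera_model(n); p,d=viewer.get_image(n); return p,d,m
def cloud(d,m):
    K=np.array(m["mtx"]);R=np.array(m["R"]);t=np.array(m["t"])
    v,u=np.mgrid[:d.shape[0],:d.shape[1]]
    c=np.stack([(u-K[0,2])/K[0,0]*d,(v-K[1,2])/K[1,1]*d,d],-1)
    w=(c-t)@R; w[d==0]=np.nan; return w
def pose():
    s=monitor.read_state(); return s,np.array(s["eef_pos"]),Ro.from_euler('xyz',s["tool_rot"]).as_matrix()
E
python3 - <<'E'
from h import *
s,p,R=pose(); print(s); print(R.round(3))
ims=[]
for n in("scene","side"):
    im,d,m=grab(n); np.savez("pics/"+n,im=im,w=cloud(d,m)); cv2.imwrite(f"pics/{n}0.png",im[:,:,::-1]); print(n,np.array(m["R"]).round(2).tolist(),np.array(m["t"]).round())
E
```

```text
pics
{'clock': 0.0, 'qpos': array([ 1.25419302,  0.62936335,  0.03844435,  1.51835778, -0.02699585,
        0.99629608, -0.01999154]), 'qd': array([ 6.81430898e-04, -6.35349610e-05, -9.91767748e-04,  4.00136196e-04,
        1.72331947e-03,  1.16458040e-04,  2.54790333e-04]), 'tau': array([-3.63672689e-04, -5.63413882e+01,  1.22676082e+00, -1.93448049e+01,
        1.12060021e-02,  1.04772786e-02, -3.97123102e-06]), 'eef_pos': array([ 161.19004081, -629.05588907,  230.38124435]), 'tool_rot': array([-3.13968647e+00,  3.07491125e-05,  2.50812350e-01]), 'force': array([0.86549925, 0.04684612, 0.26518845]), 'torque': array([ 0.04849452, -0.05499496,  0.03564498]), 'gripper_force': 0.0, 'width': 85.28191483979455}
[[ 0.969  0.248 -0.001]
 [ 0.248 -0.969  0.002]
 [-0.    -0.002 -1.   ]]
scene [[-0.23, 0.97, -0.0], [0.7, 0.16, -0.7], [-0.68, -0.16, -0.72]] [  48. -379. 1770.]
side [[-0.87, -0.5, 0.01], [-0.34, 0.58, -0.74], [0.36, -0.64, -0.67]] [568. 224. 828.]
```

View pics/scene0.png

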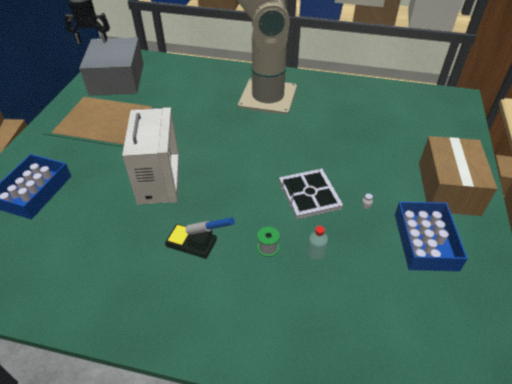

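View pics/side0.png

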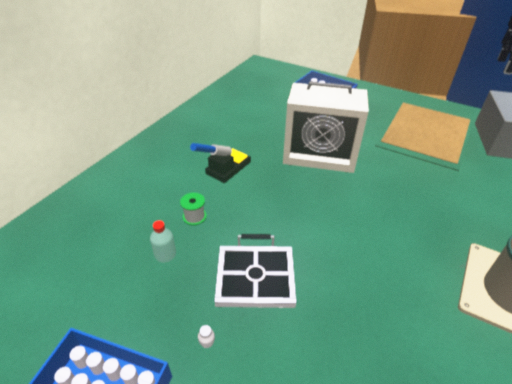

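The scene view shows the cassette at about (310,192), the extractor at (155,155) with its bay facing the cassette, the iron stand at (190,240), the spool at (268,240), the flux at (318,240) and the backshell at (368,200). The side view shows the cassette at (256,276) with its sleeve at (256,237), and the bay at (323,133).

```bash
python3 - <<'E'
from h import *
A=np.load("pics/side.npz");B=np.load("pics/scene.npz")
P=np.concatenate([A["w"].reshape(-1,3),B["w"].reshape(-1,3)]);C=np.concatenate([A["im"].reshape(-1,3),B["im"].reshape(-1,3)]).astype(int)
src=np.r_[np.zeros(A["w"][...,0].size),np.ones(B["w"][...,0].size)]
for s in(0,1):
  w=(A,B)[s]["w"]
  for n,(u,v) in (dict(cas=(256,276),sleeve=(256,237),ext=(328,88),spool=(193,200),flux=(159,228),iron=(225,165),shell=(206,330)) if s==0 else dict(cas=(310,192),ext=(160,120),spool=(268,236),flux=(320,231),iron=(190,240),irontip=(230,222),shell=(368,200))).items(): print(s,n,w[v,u].round(0))
def box(pts): return cv2.minAreaRect(pts[:,:2].astype(np.float32))
w=A["w"]
cas=w[225:315,205:305].reshape(-1,3)
f=cas[(cas[:,2]>14)&(cas[:,2]<27)]; print("cas",box(f),f.mean(0),len(f))
sl=w[228:246,230:285].reshape(-1,3); sl=sl[(sl[:,2]>40)&(sl[:,2]<75)]; print("sleeve",len(sl),np.median(sl,0),sl.min(0),sl.max(0))
w=B["w"];c=w[160:225,270:350].reshape(-1,3);f=c[(c[:,2]>14)&(c[:,2]<27)];print("cas scene",box(f),len(f))
sl=c[(c[:,2]>40)&(c[:,2]<75)];print("sl scene",len(sl),np.median(sl,0) if len(sl) else 0)
for s,D,sl_ in((0,A,np.s_[75:175,280:375]),(1,B,np.s_[95:210,120:185])):
  c=D["w"][sl_].reshape(-1,3); t=c[(c[:,2]>205)&(c[:,2]<222)]; print("ext top",s,box(t),len(t))
  t=c[(c[:,2]>226)&(c[:,2]<250)];print(" handle",len(t),t.mean(0) if len(t) else 0)
c=A["w"][90:170,280:370].reshape(-1,3); c=c[(c[:,2]>20)&(c[:,2]<205)]
# front plane fit: robust
xy=c[:,:2].astype(np.float32); print("lineC",np.percentile(xy,[5,50,95],axis=0).round(0).tolist())
E
```

```text
0 cas [507. 252.  13.]
0 sleeve [545. 185.  56.]
0 ext [ 580. -286.  214.]
0 spool [743. 161.  59.]
0 flux [722. 305. 102.]
0 iron [756.  -5.  54.]
0 shell [518. 424.  43.]
1 cas [519. 249.  17.]
1 ext [ 511. -227.  211.]
1 spool [754. 163.  61.]
1 flux [742. 300. 107.]
1 iron [815. -42.  60.]
1 irontip [803.  73. 154.]
1 shell [534. 426.  39.]
cas ((511.72528076171875, 247.20069885253906), (171.3770294189453, 154.70736694335938), 28.96259117126465) [508.54860627 252.60924979  16.77393616] 3752
sleeve 185 [545.48023414 183.11848299  57.31479539] [511.70947198 160.14432395  40.6191923 ] [583.35447679 204.1719868   61.84980935]
cas scene ((517.4811401367188, 243.22116088867188), (176.65798950195312, 157.928466796875), 29.92314910888672) 1377
sl scene 84 [558.39262741 181.72923585  57.67699011]
ext top 0 ((561.7337646484375, -241.26527404785156), (214.22373962402344, 127.68364715576172), 18.894329071044922) 1798
 handle 162 [ 570.73077893 -269.07889292  232.03891441]
ext top 1 ((565.4476928710938, -244.9840545654297), (222.1850128173828, 125.20928955078125), 18.439332962036133) 1907
 handle 96 [ 581.28872847 -270.64192316  233.80705466]
lineC [[451.0, -231.0], [546.0, -202.0], [634.0, -154.0]]
```

arm_command(series=[100,1,-0.7,-2.5,0,100,3,-2,-5,0,100,5,-3.5,-7.5,0,100,7.5,-5,-10,0,100,10,-7,-12,0])

```text
clock: 0.52
eef_pos: [241.4, -537.0, 352.7]
tool_rot: [3.14, -0.0, 0.249]
force: [0.2, -0.6, -0.3]
width: 85.4
gripper_force: 0.0
```

arm_command(series=[100,2.6,-1.8,0,0,100,5.2,-3.6,0,0,100,7.8,-5.4,0,0,100,10.4,-7.2,0,0,100,13.1,-9,0,0])

```text
clock: 0.93
eef_pos: [345.8, -415.9, 351.1]
tool_rot: [-3.141, 0.0, 0.25]
force: [0.1, -0.4, -0.3]
width: 85.4
gripper_force: 0.0
```

arm_command(series=[100,2.6,-1.8,0,0,100,5.2,-3.6,0,0,100,7.8,-5.4,0,0,100,10.4,-7.2,0,0,100,13.1,-8.7,0,0])

```text
clock: 1.35
eef_pos: [451.1, -298.7, 351.1]
tool_rot: [-3.141, 0.001, 0.251]
force: [0.5, -0.1, -0.4]
width: 85.6
gripper_force: 0.0
```

Tracking is good, so on to above the sleeve.

arm_command(series=[100,1.4,-2.9,0,0,100,2.8,-5.9,0,0,100,4.3,-8.8,0,0,100,5.7,-11.8,0,0,100,7.1,-14.7,0,0])

```text
clock: 1.77
eef_pos: [482.8, -138.8, 351.0]
tool_rot: [-3.141, 0.001, 0.251]
force: [0.7, -0.3, 1.0]
width: 85.4
gripper_force: 0.0
```

arm_command(series=[100,1.4,-2.9,0,0,100,2.8,-5.9,0,0,100,4.3,-8.8,0,0,100,5.7,-11.8,0,0,100,7.1,-14.7,0,0])

```text
clock: 2.18
eef_pos: [515.1, 21.2, 351.1]
tool_rot: [-3.141, 0.001, 0.251]
force: [0.2, 0.1, -0.6]
width: 85.7
gripper_force: 0.0
```

arm_command(series=[100,1.4,-2.9,0,-3,100,2.8,-5.9,2,-6,100,4.3,-8.8,4,-9,100,5.7,-11.8,6,-12,100,7.1,-14.7,8,-14.6])

```text
clock: 2.6
eef_pos: [547.5, 181.1, 270.2]
tool_rot: [-3.142, 0.0, 0.508]
force: [1.0, 0.0, 0.7]
width: 85.9
gripper_force: 0.0
```

arm_command(series=[100,0,0,0,0,100,0,0,0,0,100,0,0,0,0,100,0,0,0,0,100,0,0,0,0])

```text
clock: 3.02
eef_pos: [548.2, 177.9, 272.1]
tool_rot: [3.14, -0.001, 0.503]
force: [-0.3, -0.8, -0.8]
width: 85.4
gripper_force: 0.0
```

```bash
python3 - <<'E'
from h import *
s,p,R=pose(); print(p.round(1),s["tool_rot"])
im,d,m=grab("wrist"); w=cloud(d,m); np.savez("pics/w1",im=im,w=w); cv2.imwrite("pics/w1.png",im[:,:,::-1])
c=w.reshape(-1,3); g=lambda a,b:c[(c[:,2]>a)&(c[:,2]<b)&(abs(c[:,0]-530)<170)&(abs(c[:,1]-220)<170)]
f=g(14,27); print(len(f),cv2.minAreaRect(f[:,:2].astype(np.float32)))
l=g(44,75); print(len(l),l.mean(0) if len(l) else 0, np.percentile(l,[2,98],axis=0) if len(l) else 0)
i,dd,mm=grab("side"); 
E
```

```text
[548.2 177.9 272.1] [ 3.14048231e+00 -1.05093412e-03  5.02948547e-01]
13312 ((512.6707153320312, 243.30462646484375), (170.31985473632812, 157.11436462402344), 29.635927200317383)
581 [550.09942464 181.51850452  59.54469301] [[515.69674981 161.18231196  55.18935013]
 [583.06520401 200.28764754  62.29154877]]
```

View pics/w1.png

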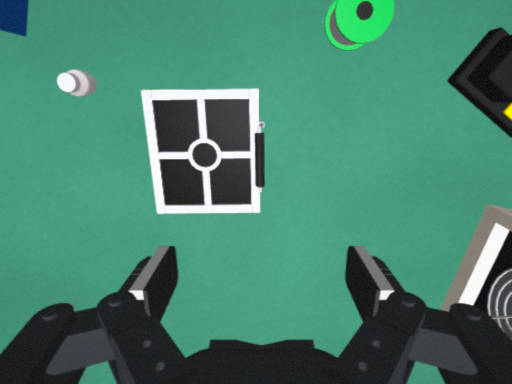

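The wrist view shows the cassette at (203,152) with the sleeve at (260,160), nearly on the tool's centre plane. Heights and sizes agree (sleeve top about 61 mm). I'll descend with a small correction and close.

arm_command(series=[100,0.1,-0.1,3,-0.3,100,0.2,-0.2,6.5,-0.5,100,0.2,-0.2,10,-0.5,100,0.2,-0.2,13.5,-0.5,100,0.2,-0.2,17,-0.5])

```text
clock: 3.53
eef_pos: [549.0, 181.6, 100.7]
tool_rot: [3.141, -0.002, 0.513]
force: [0.0, -0.6, -0.1]
width: 85.3
gripper_force: 0.0
```

arm_command(series=[100,0,0,2,0,100,0,0,4,0,100,0,0,5.5,0,100,0,0,6.4,0,100,0,0,6.6,0])

```text
clock: 3.95
eef_pos: [547.8, 181.5, 34.2]
tool_rot: [-3.142, 0.002, 0.514]
force: [-0.1, 0.8, 0.2]
width: 85.3
gripper_force: 0.0
```

arm_command(series=[70,0,0,0,0,50,0,0,0,0,30,0,0,0,0,15,0,0,0,0,0,0,0,0,0])

```text
clock: 4.37
eef_pos: [548.9, 182.4, 36.2]
tool_rot: [3.141, -0.001, 0.514]
force: [-0.9, -0.9, 0.7]
width: 26.0
gripper_force: 0.0
```

arm_command(series=[0,0,0,0,0,0,0,0,0,0,0,0,0,0,0,0,0,0,0,0,0,0,0,0,0])

```text
clock: 4.78
eef_pos: [548.7, 182.3, 35.9]
tool_rot: [3.141, -0.001, 0.514]
force: [-1.3, 0.3, 6.3]
width: 9.8
gripper_force: 58.4
```

```bash
python3 - <<'E'
import numpy as np
r=np.hypot(154,10);a=np.arctan2(10,154)
for k in range(6):
    t0=15*k
    f=lambda t:np.array([r*np.cos(np.radians(t)+a),-r*np.sin(np.radians(t)+a)])/10
    print(k,[(f(t0+3*i)-f(t0)).round(2).tolist() for i in range(1,6)])
E
```

```text
0 [[-0.07, -0.8], [-0.19, -1.6], [-0.35, -2.4], [-0.54, -3.18], [-0.78, -3.95]]
1 [[-0.28, -0.76], [-0.6, -1.5], [-0.95, -2.23], [-1.35, -2.93], [-1.78, -3.61]]
2 [[-0.47, -0.66], [-0.97, -1.29], [-1.5, -1.9], [-2.06, -2.48], [-2.65, -3.03]]
3 [[-0.62, -0.52], [-1.27, -1.0], [-1.94, -1.45], [-2.63, -1.86], [-3.35, -2.24]]
4 [[-0.73, -0.34], [-1.48, -0.64], [-2.25, -0.9], [-3.03, -1.12], [-3.81, -1.3]]
5 [[-0.8, -0.14], [-1.6, -0.23], [-2.4, -0.29], [-3.21, -0.3], [-4.02, -0.27]]
```

arm_command(series=[0,0,-0.07,-0.8,0,0,0,-0.19,-1.6,0,0,0,-0.35,-2.4,0,0,0,-0.54,-3.18,0,0,0,-0.78,-3.95,0])

```text
clock: 5.2
eef_pos: [544.3, 189.0, 75.7]
tool_rot: [3.142, 0.0, 0.514]
force: [0.3, -0.7, -2.3]
width: 10.0
gripper_force: 58.5
```

```bash
python3 - <<'E'
from h import *
s,p,R=pose(); print(p.round(1),s["force"].round(1),s["width"],s["gripper_force"])
im,d,m=grab("side"); w=cloud(d,m); cv2.imwrite("pics/s1.png",cv2.resize(im[150:340,130:380],(750,570))[:,:,::-1])
E
```

```text
[544.3 189.   75.7] [ 0.3 -0.7 -2.3] 10.025033116485208 58.49786102771759
```

View pics/s1.png

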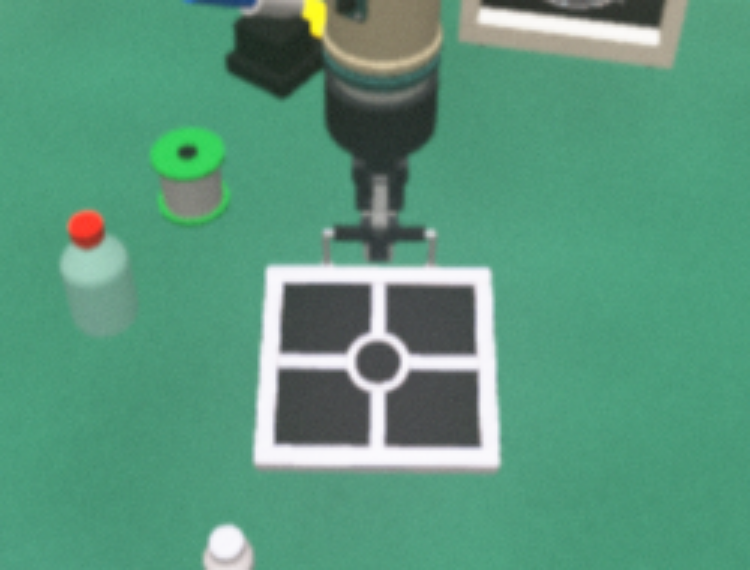

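The sleeve is held at its middle, the cassette is tilting about its lower edge, and the force is about half its weight. I'll continue the arc.

arm_command(series=[0,0,-0.28,-0.76,0,0,0,-0.6,-1.5,0,0,0,-0.95,-2.23,0,0,0,-1.35,-2.93,0,0,0,-1.78,-3.61,0])

```text
clock: 5.67
eef_pos: [535.7, 204.7, 111.7]
tool_rot: [3.141, -0.0, 0.514]
force: [-0.4, 0.4, -1.2]
width: 9.9
gripper_force: 58.5
```

arm_command(series=[0,0,-0.47,-0.66,0,0,0,-0.97,-1.29,0,0,0,-1.5,-1.9,0,0,0,-2.06,-2.48,0,0,0,-2.65,-3.03,0])

```text
clock: 6.08
eef_pos: [522.6, 228.0, 141.9]
tool_rot: [3.141, -0.0, 0.514]
force: [-0.4, -1.6, -0.9]
width: 9.6
gripper_force: 58.6
```

arm_command(series=[0,0,-0.62,-0.52,0,0,0,-1.27,-1.0,0,0,0,-1.94,-1.45,0,0,0,-2.63,-1.86,0,0,0,-3.35,-2.24,0])

```text
clock: 6.5
eef_pos: [506.1, 257.3, 164.2]
tool_rot: [3.141, -0.0, 0.514]
force: [1.5, -0.4, 0.8]
width: 9.7
gripper_force: 58.8
```

arm_command(series=[0,0,-0.73,-0.34,0,0,0,-1.48,-0.64,0,0,0,-2.25,-0.9,0,0,0,-3.03,-1.12,0,0,0,-3.81,-1.3,0])

```text
clock: 6.92
eef_pos: [487.3, 290.9, 177.2]
tool_rot: [-3.141, -0.001, 0.514]
force: [0.0, -1.0, 4.7]
width: 9.8
gripper_force: 59.2
```

```bash
cat > chk.py <<'E'
from h import *
import sys
s,p,R=pose(); print(p.round(1),s["force"].round(1),s["width"].round(1),s["clock"])
im,d,m=grab("side"); w=cloud(d,m); cv2.imwrite(sys.argv[1],cv2.resize(im,(768,576))[:,:,::-1])
# frame-coloured (light grey) points near the gripper, below it
c=w.reshape(-1,3);k=im.reshape(-1,3).astype(int)
q=c-p; M=(k.min(1)>150)&(np.hypot(q[:,0],q[:,1])<130)&(c[:,2]<p[2]-20)&(c[:,2]>3)
f=c[M]; 
for _ in range(4):
    o=f.mean(0); n=np.linalg.svd(f-o,full_matrices=False)[2][2]; f=f[abs((f-o)@n)<6]
n*=np.sign(n[1]); print("front plane n",n.round(3),"yaw of n",np.degrees(np.arctan2(-n[0],n[1])).round(1),"tilt up deg",np.degrees(np.arcsin(n[2])).round(1),"pt",o.round(1),len(f))
h=np.array([n[1],-n[0],0]);h/=np.linalg.norm(h); u=(f)@h
print("width ext",np.percentile(u,[1,99]).round(1),"tcp",(p@h).round(1),"z",np.percentile(f[:,2],[1,99]).round(1),"front offset from tcp",((o-p)@n).round(1))
E
python3 chk.py pics/s2.png
```

```text
Traceback (most recent call last):
  File "chk.py", line 3, in <module>
    s,p,R=pose(); print(p.round(1),s["force"].round(1),s["width"].round(1),s["clock"])
                                                       ^^^^^^^^^^^^^^^^
AttributeError: 'float' object has no attribute 'round'
```

```bash
sed -i 's/s\["width"\].round(1)/s["width"]/' chk.py; python3 chk.py pics/s2.png
```

```text
[487.3 290.9 177.2] [ 0.  -1.   4.7] 9.791401167335456 6.9167
front plane n [-0.475  0.84   0.263] yaw of n 29.5 tilt up deg 15.3 pt [475.2 310.2  83. ] 2194
width ext [482.7 650.7] tcp 567.3 z [  5.4 151.3] front offset from tcp -2.9
```

View pics/s2.png

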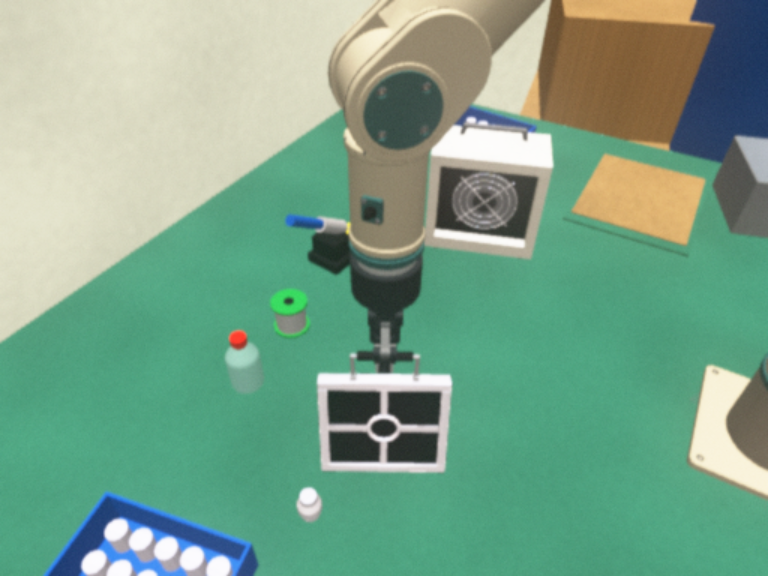

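The cassette is at about 75° as planned, yaw 29.5°, clear of the backshell at (310,505). The tool is pressing down lightly, so I'll ease up 1 mm while finishing the arc slowly.

arm_command(series=[0,0,-0.4,-0.2,0,0,0,-0.8,-0.25,0,0,0,-1.2,-0.3,0,0,0,-1.6,-0.33,0,0,0,-2.0,-0.36,0])

```text
clock: 7.38
eef_pos: [477.1, 307.7, 180.1]
tool_rot: [-3.141, 0.001, 0.514]
force: [-1.5, -0.5, 1.4]
width: 9.8
gripper_force: 58.8
```

arm_command(series=[0,0,-0.4,-0.02,0,0,0,-0.8,-0.03,0,0,0,-1.2,-0.03,0,0,0,-1.6,0,0,0,0,-2.0,0.03,0])

```text
clock: 7.8
eef_pos: [467.4, 325.0, 180.0]
tool_rot: [3.142, 0.001, 0.514]
force: [-1.9, -2.0, 6.9]
width: 10.4
gripper_force: 59.5
```

arm_command(series=[0,0,0,0,0,0,0,0,0,0,0,0,0,0,0,0,0,0,0,0,0,0,0,0,0])

```text
clock: 8.22
eef_pos: [467.9, 324.4, 180.1]
tool_rot: [3.141, 0.0, 0.514]
force: [-2.9, -1.8, 4.8]
width: 10.1
gripper_force: 59.1
```

```bash
python3 chk.py pics/s3.png
```

```text
[467.9 324.4 180.1] [-2.9 -1.8  4.8] 10.073712734595157 8.2167
front plane n [-0.58   0.806  0.116] yaw of n 35.7 tilt up deg 6.7 pt [454.7 318.9 114.8] 681
width ext [486.6 638.2] tcp 569.3 z [  6.5 156.6] front offset from tcp -4.4
```

```bash
python3 - <<'E'
from h import *
im=cv2.imread("pics/s3.png"); cv2.imwrite("pics/s3c.png",cv2.resize(im[320:500,290:490],(600,540)))
_,d,m=grab("side"); w=cloud(d,m)
# black filter + frame: plane fit of all points in the cassette's region
p=pose()[1]; c=w.reshape(-1,3); q=c-p
f=c[(np.hypot(q[:,0],q[:,1])<110)&(c[:,2]<150)&(c[:,2]>8)]; print(len(f))
for _ in range(8):
    o=np.median(f,0) if _==0 else f.mean(0); n=np.linalg.svd(f-o,full_matrices=False)[2][2]; f=f[abs((f-o)@n)<(12 if _<3 else 6)]
n*=np.sign(n[1]); print(n,np.degrees(np.arctan2(-n[0],n[1])),np.degrees(np.arcsin(n[2])),o,len(f))
E
```

```text
4220
[-0.49115383  0.87105294 -0.00588962] 29.417007986747333 -0.33745247234908027 [465.71939134 326.39311363  84.58558345] 3843
```

View pics/s3c.png

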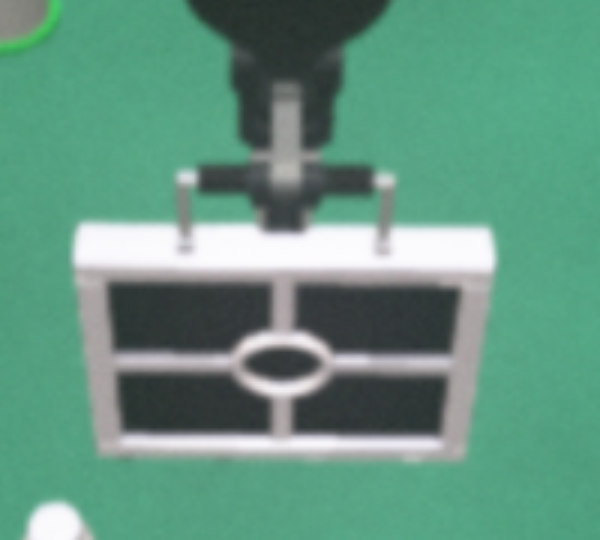

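The cassette stands upright on its lower edge (tilt −0.3°, yaw 29.4°) with the bail straight up. Before carrying it over, I'll refine the bay's pose.

```bash
python3 - <<'E'
from h import *
A=np.load("pics/side.npz");w=A["w"][78:172,280:372];im=A["im"][78:172,280:372].astype(int)
c=w.reshape(-1,3);k=im.reshape(-1,3)
n0=np.array([-.324,.946,0]);o0=np.array([541.7,-181.9,0])
s=(c-o0)@n0; f=c[(abs(s)<12)&(c[:,2]>8)&(c[:,2]<208)&(k.min(1)>110)]
for _ in range(6):
    o=f.mean(0);n=np.linalg.svd(f-o,full_matrices=False)[2][2]; f=f[abs((f-o)@n)<5]
n*=np.sign(n[1]); yaw=np.degrees(np.arctan2(-n[0],n[1])); h=np.array([n[1],-n[0],0]); u=f@h
print(n.round(3),yaw,o.round(1),len(f),"ext",np.percentile(u,[.5,99.5]).round(1),np.percentile(f[:,2],[1,99]).round(0))
top=c[(c[:,2]>208)&(c[:,2]<220)]; r=cv2.minAreaRect(top[:,:2].astype(np.float32)); print(r)
for nm,cc in(("front",f),("top",top)):
    u=cc@h; print(nm,np.percentile(u,[.5,2,98,99.5]).round(1), "s", np.percentile((cc-o)@n,[.5,2,50,98,99.5]).round(1))
E
```

```text
[-0.321  0.947  0.   ] 18.73846100758782 [ 540.8 -185.3  106.6] 1582 ext [348.2 561.2] [  9. 207.]
((561.7747192382812, -241.38494873046875), (214.22373962402344, 127.43067932128906), 18.894329071044922)
front [348.2 349.2 560.2 561.2] s [-4.6 -3.8  0.   3.6  4.3]
top [349.3 352.3 556.7 560.2] s [-120.5 -116.   -50.9    1.4    3.2]
```

arm_command(series=[0,0,0,-0.3,0,0,0,0,-1,0,0,0,0,-2,0,0,0,0,-3,0,0,0,0,-3.9,0])

```text
clock: 8.73
eef_pos: [468.3, 325.1, 220.2]
tool_rot: [-3.141, -0.001, 0.514]
force: [-0.2, -0.0, -3.5]
width: 10.0
gripper_force: 58.6
```

arm_command(series=[0,0,0,0,0,0,0,0,0,0,0,0,0,0,0,0,0,0,0,0,0,0,0,0,0])

```text
clock: 9.15
eef_pos: [467.6, 324.5, 218.4]
tool_rot: [3.141, 0.001, 0.514]
force: [0.3, 0.3, -3.3]
width: 9.7
gripper_force: 58.6
```

arm_command(series=[0,-0.08,0.19,0,0,0,-0.31,0.74,0,0,0,-0.69,1.66,0,0,0,-1.22,2.96,0,0,0,-1.91,4.62,0,0])

```text
clock: 9.57
eef_pos: [473.9, 274.2, 218.9]
tool_rot: [-3.142, -0.0, 0.515]
force: [0.5, 0.1, -3.1]
width: 9.7
gripper_force: 58.6
```

arm_command(series=[0,-0.69,1.66,0,0,0,-1.38,3.33,0,0,0,-2.06,4.99,0,0,0,-2.75,6.66,0,0,0,-3.44,8.32,0,0])

```text
clock: 9.98
eef_pos: [485.0, 182.9, 219.0]
tool_rot: [3.141, 0.001, 0.513]
force: [0.5, -0.1, -3.2]
width: 10.3
gripper_force: 58.6
```

arm_command(series=[0,-0.69,1.66,0,0,0,-1.38,3.33,0,0,0,-2.06,4.99,0,0,0,-2.75,6.66,0,0,0,-3.44,8.32,0,0])

```text
clock: 10.4
eef_pos: [495.7, 93.6, 219.0]
tool_rot: [3.141, 0.001, 0.513]
force: [-0.1, -0.1, -1.9]
width: 10.0
gripper_force: 58.6
```

arm_command(series=[0,-0.69,1.66,0,0,0,-1.38,3.33,0,0,0,-2.06,4.99,0,0,0,-2.75,6.66,0,0,0,-3.44,8.32,0,0])

```text
clock: 10.82
eef_pos: [506.3, 4.3, 219.0]
tool_rot: [3.141, 0.001, 0.513]
force: [-0.5, -0.6, -3.2]
width: 10.2
gripper_force: 58.6
```

arm_command(series=[0,-0.69,1.66,0,0,0,-1.38,3.33,0,0,0,-2.02,4.9,0,0,0,-2.64,6.38,0,0,0,-3.25,7.86,0,0])

```text
clock: 11.23
eef_pos: [516.3, -80.1, 219.0]
tool_rot: [3.141, 0.001, 0.512]
force: [-0.2, -0.1, -3.4]
width: 9.9
gripper_force: 58.6
```

arm_command(series=[0,-0.53,1.29,0,0,0,-0.99,2.4,0,0,0,-1.38,3.33,0,0,0,-1.68,4.07,0,0,0,-1.91,4.62,0,0])

```text
clock: 11.65
eef_pos: [523.2, -128.2, 218.9]
tool_rot: [3.141, 0.0, 0.513]
force: [-0.3, -0.1, -3.4]
width: 9.9
gripper_force: 58.6
```

arm_command(series=[0,0,0,0,1.5,0,0,0,0,4,0,0,0,0,7,0,0,0,0,9.5,0,0,0,0,10.7])

```text
clock: 12.07
eef_pos: [523.4, -125.9, 218.9]
tool_rot: [-3.141, -0.0, 0.326]
force: [0.3, -0.4, -2.8]
width: 9.9
gripper_force: 58.6
```

arm_command(series=[0,0,0,0,0,0,0,0,0,0,0,0,0,0,0,0,0,0,0,0,0,0,0,0,0])

```text
clock: 12.48
eef_pos: [523.4, -126.9, 218.9]
tool_rot: [-3.141, -0.0, 0.328]
force: [0.4, -0.1, -3.2]
width: 9.9
gripper_force: 58.6
```

```bash
cat > fin.py <<'E'
from h import *
import sys
s,p,R=pose(); print(p.round(1),s["force"].round(1),np.degrees(s["tool_rot"]).round(1),s["clock"])
h=np.array([.947,.321,0]);n0=np.array([-.321,.947,0])
print("tcp u,s",(p@h).round(1),(p@n0+348.5).round(1))
ims=[]
for cam in("side","scene"):
    im,d,m=grab(cam); w=cloud(d,m); ims.append(im); c=w.reshape(-1,3)
    S=c@n0+348.5;u=c@h
    f=c[(S>30)&(S<110)&(abs(u-454.7)<100)&(c[:,2]>30)&(c[:,2]<196)]
    if len(f)<200: print(cam,len(f)); continue
    t=f[f[:,2]>182]; print(cam,"top s",np.percentile(t@n0+348.5,[2,50,98]).round(1) if len(t) else 0,"topz",np.percentile(f[:,2],99).round(1))
    g=f
    for _ in range(6):
        o=np.median(g,0) if _==0 else g.mean(0);n=np.linalg.svd(g-o,full_matrices=False)[2][2];g=g[abs((g-o)@n)<(12 if _<3 else 5)]
    n*=np.sign(n[1]);U=g@h
    print(cam,len(f),len(g),"yaw",np.degrees(np.arctan2(-n[0],n[1])).round(2),"tilt",np.degrees(np.arcsin(n[2])).round(2),"u",np.percentile(U,[.5,99.5]).round(1),"z",np.percentile(g[:,2],[.5,99.5]).round(1),"s",(o@n0+348.5).round(1))
cv2.imwrite(sys.argv[1],np.hstack([cv2.resize(ims[0][20:260,200:400],(400,480)),cv2.resize(ims[1][80:260,100:250],(400,480))])[:,:,::-1])
E
python3 fin.py pics/f1.png
```

```text
[ 523.4 -126.9  218.9] [ 0.4 -0.1 -3.2] [-180.    -0.    18.8] 12.4833
tcp u,s 454.9 60.3
side top s [47.9 61.  68.7] topz 188.8
side 3143 2889 yaw 18.72 tilt -0.35 u [370.5 538.4] z [ 38.4 190. ] s 63.1
scene top s [44.3 55.8 64.1] topz 191.8
scene 538 288 yaw 15.56 tilt 0.76 u [374.7 544.9] z [ 40.6 193.6] s 56.7
```

View pics/f1.png

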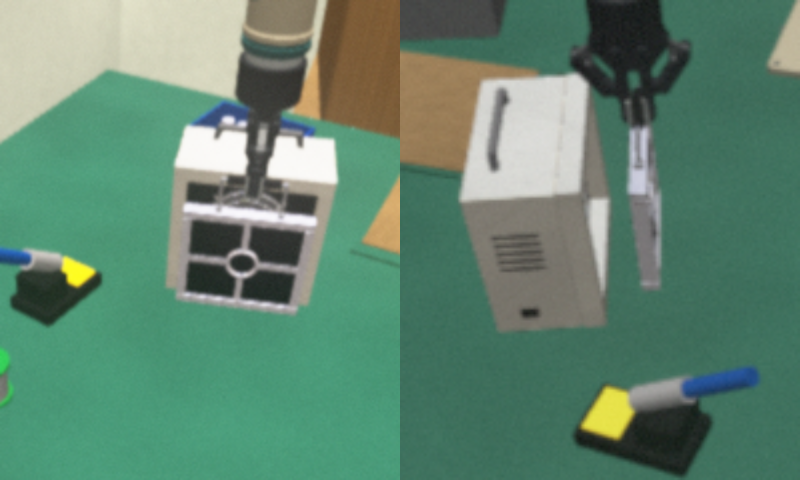

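The cassette hangs upright at yaw 18.7°, tilt about 0°, z 39–189 mm, centred within 1 mm, with its rear about 50 mm off the bay. I'll let it settle briefly, then hand in.

arm_command(series=[0,0,0,0,0,0,0,0,0,0,0,0,0,0,0,0,0,0,0,0,0,0,0,0,0])

```text
clock: 13.0
eef_pos: [523.4, -127.0, 218.9]
tool_rot: [3.142, -0.0, 0.328]
force: [0.6, 0.6, -3.0]
width: 9.8
gripper_force: 58.6
```

arm_command(series=[0,0,0,0,0,0,0,0,0,0,0,0,0,0,0,0,0,0,0,0,0,0,0,0,0])

```text
clock: 13.42
eef_pos: [523.4, -127.0, 218.9]
tool_rot: [3.142, -0.0, 0.328]
force: [0.3, 0.6, -3.4]
width: 10.1
gripper_force: 58.6
```

```bash
python3 fin.py pics/f2.png && python3 -c "
from cell import workorder;print(workorder.finish_job())"
```

```text
[ 523.4 -127.   218.9] [ 0.3  0.6 -3.4] [180.   -0.   18.8] 13.4167
tcp u,s 454.9 60.2
side top s [47.4 61.8 69.1] topz 189.2
side 3146 2892 yaw 18.78 tilt -0.35 u [370.6 538.6] z [ 38.3 189.6] s 63.1
scene top s [44.1 55.6 64. ] topz 191.1
scene 542 295 yaw 15.64 tilt 0.71 u [376.3 545.2] z [ 40.7 193.8] s 56.9
the job is handed in; nothing more can be done
None
```

I tipped the cassette upright, lifted it and handed the job in at about 13.5 s; by my camera measurements it is held still, level and centred about 5 cm in front of the bay, rear side towards it, and I saw no other item disturbed.

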